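# Set the slide holder's end gauge and hold its spring arm open

## Task

Get the microscope slide holder ready for a colleague to drop a slide in: pull the blue tab of the sprung end gauge out until its yellow pointer is opposite the red rider on the scale, then let go of it (it stays). Then push the sprung arm back by its orange post, past the click, until the arm's yellow pointer is over the green band, and finish while holding it there against its spring. Leave the tube rack, the dish and the slide box where they are.

Things in the scene. Friction and masses are not known exactly. Their poses are not given: they have to be found in the camera images.
- holder: black slide holder, a fixed plate 245 x 350 mm, 18 mm thick. Origin on the bench; the plate spans -100 to +145 mm in its x and -150 to +200 mm in its y. z up, x away from the robot, y to the robot's left when square; turned up to 0.35 rad either way. All parts named below sit on it; apart from the blue tab and orange post (76 mm above the bench) everything fixed to it stays below 40 mm.
- gauge_joint (a joint): how far the end gauge is pulled out, m, 0 to 0.060, along the holder's +y. It starts anywhere from 0 to 0.010. A return spring (0.7 N at 0, 2.4 N at 50 mm) and a friction brake (6 N) resist, so pulling takes 7 to 9 N, and the brake keeps the gauge where it is left.
- gauge_tab (a point): centre of the grip part of the gauge's upright blue tab, 62 mm above the bench. The tab is 14 mm along the holder's x, 16 mm along its y, from 28 to 76 mm above the bench. At gauge 0 it is at (-20, 125) mm in the holder's x, y; pulling moves it to +y. On its -y side, 35 mm from its face, stands an aluminium housing 38 mm high; other sides are free.
- gauge: the end gauge as a whole: flat steel blade with the blue tab; origin on the plate top under the middle of the tab, axes as the holder's.
- gauge_pointer (a point): tip of the gauge's small yellow pointer, which sticks out 23 mm to the holder's +x from the middle of the tab, up to the edge of the white scale, 28 mm above the bench. It moves with the tab.
- red_mark (a point): middle of the red rider's edge that faces the pointer; the rider is a red block 8 mm wide (along the holder's y) and 6 mm high standing on the white scale; axes as the holder's. The pointer is level with it when both have the same holder y, 4 mm either way (the rider's own width). Do not move the rider.
- rider_joint (a joint): where the red rider stands on the scale, m: the gauge is right when joint gauge_joint has this same value (0.026 to 0.046).
- clamp: sprung retaining arm: flat aluminium lever with an upright orange post, turning about a vertical pivot at (70, -60) mm in the holder's x, y. Origin at the pivot on the plate top. At rest its own axes are the holder's and the lever points to -x.
- clamp_joint (a joint): angle of the arm, rad, 0 at rest to 0.60 at its end stop, growing as the post is pushed to the holder's -y (anticlockwise from above). Its spring returns it with 3.3 N at the post at rest, rising to 9 N at 0.50. From 0.12 to 0.22 a tooth lifts the brass pawl (about 2 N more), then clicks over, clear at 0.32. The pawl does not hold it: let go, it springs back to 0. Green band: 0.36 to 0.50.
- clamp_post (a point): point on the axis of the arm's orange post, 58 mm above the bench. The post is a cylinder of 16 mm diameter from 30 to 76 mm above the bench, 90 mm from the pivot; at rest at (-20, -60) mm in the holder's x, y. 80 mm of free room lies on its +y side (above 40 mm over the bench).
- clamp_pointer (a point): tip of the yellow pointer at the end of the arm, 128 mm from the pivot, 26 mm above the bench; it has to be over the green band.
- tube_rack: loose blue tube rack 60 x 90 x 45 mm with caps up to 55 mm, right of the holder; leave alone. Origin under its middle.
- culture_dish: loose round covered dish, 64 mm diameter, 15 mm high, red lid inset, standing on the plate's far part; leave alone. Origin under its middle.
- slide_box: loose green slide box 60 x 85 x 32 mm left of the holder; leave alone. Origin under its middle.

How it is judged:
By the outcome, as a careful person would: the job done as asked, in the order asked, and still so for the second after the job is handed in, while the arm keeps its last pose, push and grip.
It also fails if it takes over 48 s, if anything falls off the work surface, if the arm or the gripper's body presses on something with over 40 N, if the wrist force passes 120 N, or if a joint passes its speed limit or range.

## Robot

A 6-joint arm with a two-finger parallel gripper is mounted at the origin on the work surface. World frame = base frame: x ahead of the robot, y to its left, z up, the work surface at z = 0. Lengths are in mm, angles in rad, forces in N, time in s.
With the tool pointing down it reaches from about 275 to 1000 mm from the base axis. Payload 8.4 kg.
Tool frame: the origin (TCP) lies at the very end of the fingers, on their centre line; the grasp point (between the pads) lies 19 mm behind it; z points along the fingers, y is the direction in which the jaws open and shut (so a half turn about z gives the same grasp; the last joint's range is limited). The gripper opens to 85 mm and grips with 20 to 120 N. Pads are 22 mm wide; open, the fingers measure 114 mm over their backs; the gripper's body (76 mm by 85 mm) begins 54 mm behind the grasp point. The pads swing forward as they close: fully open they stand 13 mm farther back than shut.
Start: joints at [-1.224, 0.353, 1.633, -0, 1.155, -0.002], TCP at [213.605, -587.368, 231.281] pointing down, gripper open.
Joint ranges: [-2.63, 2.63], [-0.92, 2.1], [0.06, 2.66], [-1.3, 4.44], [0, 2.69], [-3.02, 3.02]. Speed limits (rad/s): [2.22, 2.22, 2.79, 3.14, 3.14, 3.14].

## Interface

Orientations are given as [roll, pitch, yaw] about the fixed x, y, z axes, in that order (R = Rz(yaw) Ry(pitch) Rx(roll)).
In Python, from rig import sense, grab_frame, get_calibration, sign_off, boxes_of, trace gives the robot as it stands.
- The arm moves only by the tool servo_tool, never from a script. Its argument "rows" is a list of rows, each a list of 3 entries, a list of its own where there are three numbers: the finger opening in mm, from 0 to 85.4, then the shift along the tool's x, y, z in mm, then the turn, a rotation vector about the tool's x, y, z in degrees. A call has 1 to 8 rows; each row shifts and turns the commanded pose from where the row before left it, along the tool's axes as they then stand; what a row does not reach is not made up. A row lasts 1/8 s, in which the tool goes at most 62.5 mm and 10.7 degrees, less where a joint would pass 70% of its speed; a pose out of reach is approached as far as the arm can. A call is refused whole if a number of a shift passes 62.5 or a number of a turn 10.7, either way. A call with a gripper value outside its range is refused whole. The fingers move at their own pace and stop on an object; "force" is the grip in N (left out, the last holds). Time passes only in rows, so rows that do not move let the fingers close. It gives the time, the measured TCP pose, the force and the opening at its end, in the units of the state.
- sense(): the state, without advancing time (a new reading comes with each control period).
- grab_frame(name): name is "scene" or "top"; returns the picture (480x640x3 uint8, blue, green, red); there is no depth.
- get_calibration(name): a dict with "intrinsics" (3x3 intrinsics, pixels), "world_to_cam" (4x4, takes a point from world to camera coordinates). Camera axes: x right, y down, z forward; pixel columns grow to the right and rows downward; lengths in mm; the calibration is good to about 2 mm. A picture is of the moment at which its call begins. get_calibration takes no time and is no camera call.
- sign_off(): hands the job in, once; it reports no verdict.
Trained networks look in the newest picture that a camera, given by its name, has taken for a name from the list of things; names that differ only in an ending like _2 or _b are one class to them, and where a whole thing is asked for, a point or a joint stands for the part that bears it (a point fixed in the world has none). Each returns a list of dicts, best first, with "conf" (0 to 1); they miss things now and then, are a little off and sometimes report something else, mostly with a low value. They report only what shows in the picture. A call takes as long as a camera call.
- boxes_of(camera, thing): "centre" ([x, y, z] in mm, in the coordinates of the camera as it stood for that picture, good to about 4 mm: the middle of the surface that is visible of it).
- trace(camera, thing): "mask" (480x640 bool, what is visible of it).
The state is a dict: "clock": time; "qpos": joint angles; "qvel": joint speeds; "joint_efforts": joint torques, N m; "eef_pos": TCP position; "tcp_rot": TCP orientation; "contact_force": force on the tool from outside, world axes, zero at the start; "wrist_torque": the same for the moment, N m; "opening": opening from 0.0 (shut) to 1.0 (fully open).
Only numpy, scipy, OpenCV 4.12 (cv2) and the standard library are available. Lean on these libraries where they do the work, as an engineer would, in place of code of your own. Each camera call takes 0.05 s, during which the arm holds its last target. There are 200 camera calls.

## Working session

There is one attempt and no reset: what is moved stays moved. The work goes in short steps, Python scripts to look and compute and a tool call to move; the robot and the scene stay as the last step left them, time stands still between calls to the robot, and variables do not carry over. Pictures are saved under pics/ and viewed, about 8 in all and at most 12, crops included, and the job is handed in when it is done.

Besides the shell and the picture viewer there is one more tool, called after "Emit:" by a JSON object that holds its "api" and its "payload". servo_tool: Moves the arm, as the interface text tells. Its arguments: {"type":"object","properties":{"rows":{"type":"array","items":{"type":"array"}},"force":{"type":"number"}},"required":["rows"]}

```bash
mkdir -p pics; ls; cat > h.py <<'E'
import numpy as np, cv2
from rig import *
def w(cam,p):
    T=np.array(get_calibration(cam)["world_to_cam"]); return (np.linalg.inv(T)@np.r_[p,1])[:3]
def proj(cam,P):
    c=get_calibration(cam);T=np.array(c["world_to_cam"]);K=np.array(c["intrinsics"])
    q=K@(T@np.r_[P,1])[:3]; return q[:2]/q[2]
def ray(cam,uv,z):
    c=get_calibration(cam);T=np.linalg.inv(np.array(c["world_to_cam"]));K=np.array(c["intrinsics"])
    d=T[:3,:3]@np.linalg.solve(K,np.r_[uv,1]);o=T[:3,3]; return o+d*(z-o[2])/d[2]
E
python3 - <<'E'
from h import *
s=sense();print(s)
for c in("scene","top"):
    cv2.imwrite(f"pics/{c}0.png",grab_frame(c))
    for t in("gauge_tab","gauge_pointer","red_mark","clamp_post","clamp_pointer","clamp","holder","tube_rack","culture_dish","slide_box"):
        for b in boxes_of(c,t)[:2]: print(c,t,round(b["conf"],2),w(c,b["centre"]).round(1))
E
```

```text
pics
{'clock': 0.0, 'qpos': array([-1.22438893e+00,  3.53669576e-01,  1.63416178e+00, -3.18867007e-05,
        1.15518419e+00, -2.39552339e-03]), 'qvel': array([-1.24570539e-03,  5.37871719e-04, -1.08107375e-03, -5.07465150e-06,
       -1.91215467e-05,  1.30949992e-03]), 'joint_efforts': array([-1.89687511e-03, -6.05255771e+01, -3.42065012e+01, -2.03396730e-04,
        9.62781633e-03, -5.79021162e-05]), 'eef_pos': array([ 213.43548819, -586.9069132 ,  230.53646497]), 'tcp_rot': array([-3.14016969e+00,  2.57451484e-05,  3.48815829e-01]), 'contact_force': array([-0.18848522, -0.43651873,  1.0176823 ]), 'wrist_torque': array([ 0.00999676, -0.04283216,  0.01235246]), 'opening': 0.9997671496731183}
scene gauge_tab 0.95 [567.9 178.6  30.7]
scene gauge_pointer 0.89 [567.5 180.9  29.7]
scene clamp_post 0.61 [625.4  -2.1  32.3]
scene clamp_pointer 0.82 [ 6.231e+02 -5.000e-01  2.950e+01]
scene clamp 0.82 [625.6  -7.6  34.4]
scene tube_rack 0.89 [ 610.3 -184.9   45. ]
scene culture_dish 0.82 [674.  103.7  35.3]
scene slide_box 0.79 [584.5 316.7  34.3]
top gauge_tab 0.64 [ 586.9 -189.3   45.5]
top gauge_tab 0.51 [563.  170.2  30. ]
top gauge_pointer 0.52 [561.4 170.8  29.4]
top clamp_post 0.65 [638.   -2.9  32.2]
top clamp_post 0.36 [562.5 167.1  29.2]
top clamp_pointer 0.93 [641.3  -6.8  26. ]
top clamp_pointer 0.32 [666.3 104.6  35.3]
top clamp 0.96 [639.5  -3.5  32.1]
top holder 0.88 [595.3  79.1  20.2]
top tube_rack 0.78 [ 589.8 -185.7   48.1]
top culture_dish 0.78 [661.3 107.6  35.7]
top culture_dish 0.65 [638.3  -3.3  33.8]
```

View pics/scene0.png

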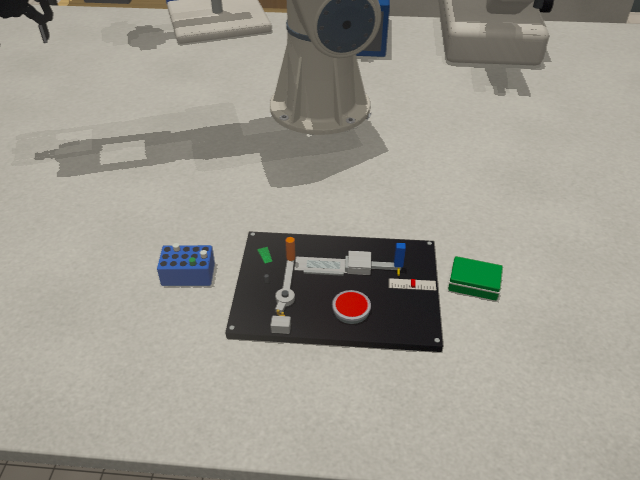

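View pics/top0.png

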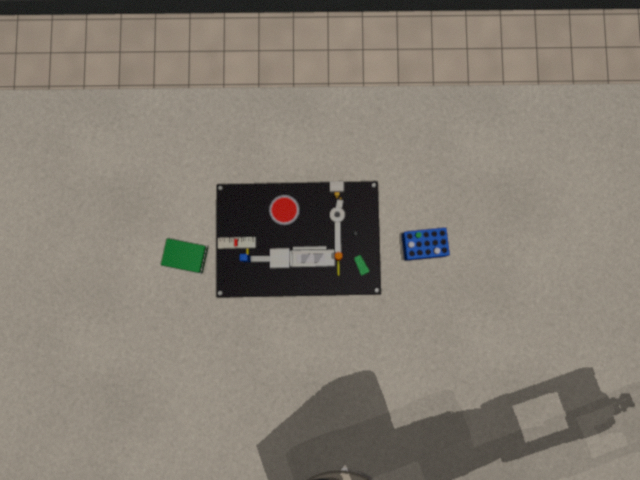

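The scene view shows the holder at (230–440, 235–348), the orange post at (291,248), the blue tab at (400,255), the rider at (413,284), and the pointer at (399,271). The top view shows the plate at (217–380, 182–297), only slightly turned. Next I fit the plate pose.

```bash
cat >> h.py <<'E'
from scipy.optimize import least_squares
def H(p): 
    c,s=np.cos(p[2]),np.sin(p[2])
    return lambda q: np.array([p[0]+c*q[0]-s*q[1],p[1]+s*q[0]+c*q[1],q[2]])
def quad(img,roi):
    g=img.max(2);m=np.zeros(g.shape,np.uint8);x0,y0,x1,y1=roi
    m[y0:y1,x0:x1]=(g[y0:y1,x0:x1]<60)*255
    m=cv2.morphologyEx(m,cv2.MORPH_CLOSE,np.ones((9,9)))
    cs,_=cv2.findContours(m,cv2.RETR_EXTERNAL,cv2.CHAIN_APPROX_NONE)
    c=max(cs,key=cv2.contourArea);return c
def blob(img,kind,roi):
    hsv=cv2.cvtColor(img,cv2.COLOR_BGR2HSV);h,s,v=[hsv[...,i].astype(int) for i in range(3)]
    m={'red':((h<6)|(h>174))&(s>150)&(v>90),'yel':(h>22)&(h<35)&(s>130)&(v>90),'blue':(h>105)&(h<125)&(s>130)&(v>60),'or':(h>6)&(h<20)&(s>150)&(v>80)}[kind]
    x0,y0,x1,y1=roi;mm=np.zeros(m.shape,np.uint8);mm[y0:y1,x0:x1]=m[y0:y1,x0:x1]
    ys,xs=np.nonzero(mm);return np.c_[xs,ys]
E
python3 - <<'E'
from h import *
t=cv2.imread("pics/top0.png");s=cv2.imread("pics/scene0.png")
c=quad(t,(200,165,400,310));q=cv2.approxPolyDP(c,8,True)[:,0];print(q.tolist(),cv2.minAreaRect(c))
# top: plate outline at z=18
R=np.array([ray("top",u,18)[:2] for u in cv2.boxPoints(cv2.minAreaRect(c))]);print(R.round(1).tolist())
c2=quad(s,(215,225,455,360));q2=cv2.approxPolyDP(c2,6,True)[:,0];print(q2.tolist())
for u in q2: print(ray("scene",u,18).round(1),ray("scene",u,0).round(1))
for k,roi in dict(red=(400,275,425,292),yel=(390,260,410,282),blue=(390,238,410,275),**{'or':(280,232,300,265)}).items():
    b=blob(s,k,roi);print(k,len(b),b.mean(0),b.min(0),b.max(0))
v=cv2.resize(s[225:355,215:455],None,fx=3.3,fy=3.3,interpolation=cv2.INTER_CUBIC);cv2.imwrite("pics/c1.png",v)
E
```

```text
[[376, 182], [346, 182], [343, 192], [328, 183], [217, 185], [217, 237], [256, 237], [253, 249], [217, 249], [217, 296], [379, 293]] ((297.6632080078125, 238.94277954101562), (112.39253234863281, 163.08944702148438), 89.10482788085938)
[[723.9, 257.0], [726.1, -93.9], [485.3, -93.1], [483.2, 250.3]]
[[248, 242], [227, 337], [441, 351], [432, 241], [273, 234]]
[516.4 -90.8  18. ] [497.7 -95.4   0. ]
[738.7 -87.5  18. ] [724.9 -92.    0. ]
[736.6 251.6  18. ] [722.8 254.8   0. ]
[484.6 249.5  18. ] [465.1 252.7  -0. ]
[490.7 -47.5  18. ] [471.3 -51.    0. ]
red 33 [412.57575758 282.39393939] [411 279] [415 286]
yel 20 [398.1 271.2] [397 268] [399 275]
blue 239 [399.47280335 254.45606695] [394 243] [405 267]
or 195 [290.0974359  247.92820513] [285 237] [294 260]
```

View pics/c1.png

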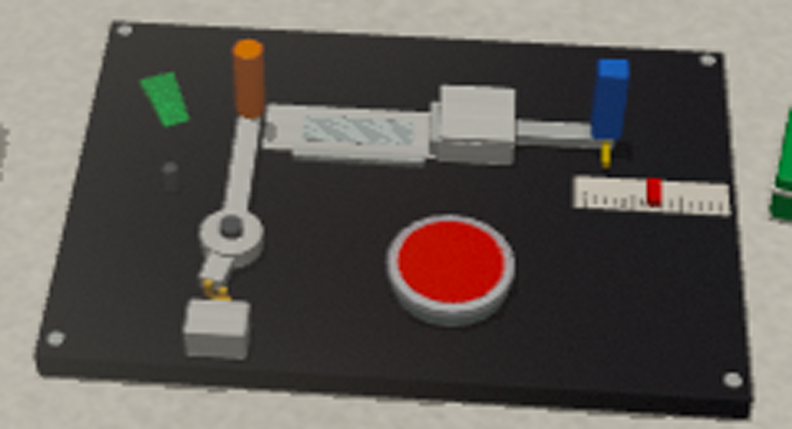

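The crop shows the screws at about (125,30), (708,60), (732,380) and (56,338), and the plate edges are clear. The pointer tip is at (605,166) and the rider at (654,191). I fit the pose with plate corners and the post.

```bash
python3 - <<'E'
from h import *
px=lambda u:np.array(u)/3.3+[215,225]-0.35
obs=[((-100,-150,18),(112,22)),((-100,200,18),(723,54)),((145,200,18),(750,403)),((145,-150,18),(38,360)),((-20,-60,76),(248,49))]
def f(p):
    h=H(p);return np.concatenate([proj("scene",h(a))-px(b) for a,b in obs])
r=least_squares(f,[582,53,0]);print("scene",r.x,r.fun.round(1).tolist())
t=cv2.imread("pics/top0.png")
bt=blob(t,'or',(325,245,350,265)).mean(0); bb=blob(t,'blue',(235,250,252,265)).mean(0);br=blob(t,'red',(230,237,245,248)).mean(0);print(bt,bb,br)
ot=[((-100,-150,18),(380.5,293.5)),((-100,200,18),(217,297)),((145,200,18),(217,184.5)),((145,-150,18),(379,181.5)),((-20,-60,72),bt)]
g=lambda p:np.concatenate([proj("top",H(p)(a))-np.array(b) for a,b in ot])
r2=least_squares(g,[582,53,0]);print("top",r2.x,r2.fun.round(1).tolist())
def inv(p,P):
    c,s=np.cos(p[2]),np.sin(p[2]);d=P[:2]-p[:2];return np.array([c*d[0]+s*d[1],-s*d[0]+c*d[1]])
for cam,p,o in(("scene",r.x,{"tabtop76":(px((613,69)),76),"ptr28":(px((606,166)),28),"rid_top":(px((654,185)),27),"rid_bot":(px((654,204)),21)}),("top",r2.x,{"tab":(bb,74),"rider":(br,26)})):
    for k,(u,z) in o.items():
        P=ray(cam,u,z);print(cam,k,P.round(1),inv(p,P).round(1))
E
```

```text
scene [5.84949952e+02 5.50614750e+01 9.77766069e-03] [-0.6, -0.3, 0.7, -0.5, 1.9, 0.0, -2.0, -0.6, -0.1, 0.4]
[338.24 255.82] [243.04411765 257.14705882] [235.6        241.86666667]
top [5.81963197e+02 5.38124641e+01 7.70094052e-03] [1.4, 1.4, -1.3, 0.7, -0.8, -1.2, -0.1, -0.9, 0.7, -0.1]
scene tabtop76 [563.5 185.1  76. ] [-20.2 130.2]
scene ptr28 [587.1 185.5  28. ] [  3.4 130.4]
scene rid_top [597.7 210.4  27. ] [ 14.2 155.2]
scene rid_bot [605.6 210.8  21. ] [ 22.1 155.6]
top tab [561.1 186.3  74. ] [-19.8 132.6]
top rider [597.4 210.6  26. ] [ 16.7 156.7]
```

```bash
cat >> h.py <<'E'
from scipy.spatial.transform import Rotation as Ro
def plan(pos,yaw,n,p0=None,y0=None):
    s=sense();p=np.array(s["eef_pos"] if p0 is None else p0);y=s["tcp_rot"][2] if y0 is None else y0
    d=(np.array(pos)-p)/n;a=-np.degrees(yaw-y)/n
    for i in range(n):
        R=Ro.from_euler("xyz",[np.pi,0,y-np.radians(a)*i]).as_matrix()
        print((R.T@d).round(0).tolist(),round(a,1))
E
python3 -c "
from h import *
plan([562,186,170],1.58,16)"
```

```text
[37.0, -38.0, 4.0] -4.4
[40.0, -35.0, 4.0] -4.4
[42.0, -32.0, 4.0] -4.4
[45.0, -29.0, 4.0] -4.4
[47.0, -25.0, 4.0] -4.4
[49.0, -21.0, 4.0] -4.4
[50.0, -18.0, 4.0] -4.4
[51.0, -14.0, 4.0] -4.4
[52.0, -10.0, 4.0] -4.4
[53.0, -6.0, 4.0] -4.4
[53.0, -2.0, 4.0] -4.4
[53.0, 3.0, 4.0] -4.4
[53.0, 7.0, 4.0] -4.4
[52.0, 11.0, 4.0] -4.4
[51.0, 15.0, 4.0] -4.4
[50.0, 18.0, 4.0] -4.4
```

Emit:
{"api": "servo_tool", "payload": {"rows": [[50,[37,-38,4],[0,0,-4.4]],[50,[40,-35,4],[0,0,-4.4]],[50,[42,-32,4],[0,0,-4.4]],[50,[45,-29,4],[0,0,-4.4]],[50,[47,-25,4],[0,0,-4.4]],[50,[49,-21,4],[0,0,-4.4]],[50,[50,-18,4],[0,0,-4.4]],[50,[51,-14,4],[0,0,-4.4]]], "force": 60}}

```text
clock: 2.1
eef_pos: [388.5, -198.1, 199.5]
tcp_rot: [3.141, -0.0, 0.965]
contact_force: [1.6, -0.1, -0.2]
opening: 0.586
```

Emit:
{"api": "servo_tool", "payload": {"rows": [[50,[52,-10,4],[0,0,-4.4]],[50,[53,-6,4],[0,0,-4.4]],[50,[53,-2,4],[0,0,-4.4]],[50,[53,3,4],[0,0,-4.4]],[50,[53,7,4],[0,0,-4.4]],[50,[52,11,4],[0,0,-4.4]],[50,[51,15,4],[0,0,-4.4]],[50,[50,18,4],[0,0,-4.4]]]}}

```text
clock: 3.1
eef_pos: [563.7, 189.7, 167.2]
tcp_rot: [3.141, -0.0, 1.58]
contact_force: [0.9, 0.2, 0.6]
opening: 0.584
```

Emit:
{"api": "servo_tool", "payload": {"rows": [[50,[0,0,0],[0,0,0]],[50,[0,0,0],[0,0,0]]]}}

```text
clock: 3.35
eef_pos: [562.6, 187.7, 167.0]
tcp_rot: [-3.141, 0.001, 1.578]
contact_force: [-0.2, -0.0, -0.7]
opening: 0.589
```

Emit:
{"api": "servo_tool", "payload": {"rows": [[50,[-2,0,40],[0,0,0]],[50,[0,0,40],[0,0,0]],[50,[0,0,30],[0,0,0]],[50,[0,0,12],[0,0,0]],[50,[0,0,0],[0,0,0]]]}}

```text
clock: 3.98
eef_pos: [562.8, 185.1, 45.3]
tcp_rot: [-3.141, 0.0, 1.576]
contact_force: [-1.1, -0.4, -0.1]
opening: 0.583
```

```bash
python3 - <<'E'
from h import *
s=sense();print(s["eef_pos"],s["contact_force"])
f=grab_frame("scene")
cv2.imwrite("pics/c2.png",cv2.resize(f[190:310,330:470],None,fx=5,fy=5,interpolation=cv2.INTER_CUBIC))
E
```

```text
[562.80746535 185.11833139  45.25702039] [-1.11427903 -0.40915593 -0.09293957]
```

View pics/c2.png

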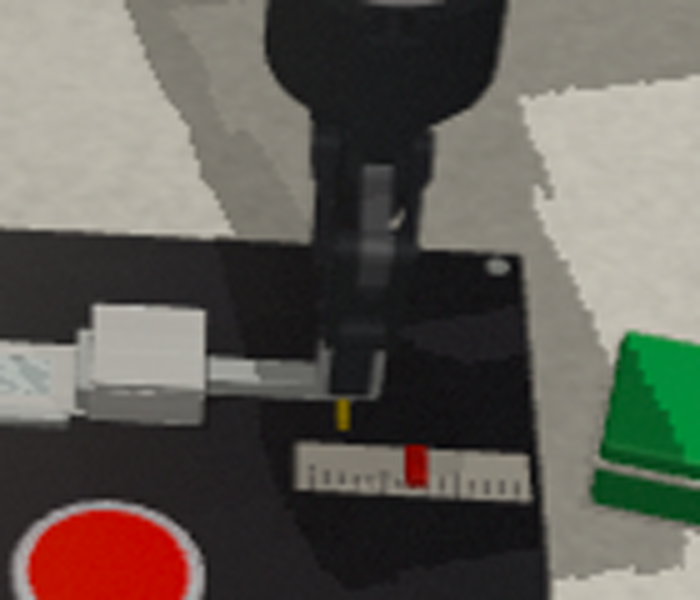

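The fingers straddle the tab. The pointer at crop (343,414) and the rider at (416,467) are both visible past the gripper, so I close now.

Emit:
{"api": "servo_tool", "payload": {"rows": [[8,[0,0,0],[0,0,0]],[8,[0,0,0],[0,0,0]],[8,[0,0,0],[0,0,0]],[8,[0,0,0],[0,0,0]],[8,[0,0,0],[0,0,0]],[8,[0,0,0],[0,0,0]]], "force": 70}}

```text
clock: 4.78
eef_pos: [562.6, 186.1, 46.6]
tcp_rot: [-3.141, -0.0, 1.578]
contact_force: [-5.8, 0.1, 10.3]
opening: 0.151
```

```bash
cat >> h.py <<'E'
def gap(name):
    p=[584.95,55.06,.0098];f=grab_frame("scene");cv2.imwrite(f"pics/{name}.png",f)
    y=blob(f,'yel',(385,258,435,290));r=blob(f,'red',(400,275,425,292))
    def hy(u,z):
        P=ray("scene",u,z);d=P[:2]-p[:2];c,s=np.cos(p[2]),np.sin(p[2]);return np.array([c*d[0]+s*d[1],-s*d[0]+c*d[1]])
    print("ptr",len(y),hy(y.mean(0),28).round(2),"rider",len(r),hy(r.mean(0),24).round(2))
E
python3 -c "
from h import *
gap('g1');s=sense();print(s['eef_pos'],s['contact_force'],s['opening']*85.4)"
```

```text
ptr 14 [ -6.03 130.85] rider 32 [ 15.68 154.9 ]
[562.57993125 186.0895229   46.59252732] [-5.21304489 -0.98509734 10.86993573] 13.119810322080246
```

Emit:
{"api": "servo_tool", "payload": {"rows": [[8,[4,0,0],[0,0,0]],[8,[4,0,0],[0,0,0]],[8,[4,0,0],[0,0,0]],[8,[4,0,0],[0,0,0]],[8,[4,0,0],[0,0,0]],[8,[3,0,0],[0,0,0]],[8,[0,0,0],[0,0,0]],[8,[0,0,0],[0,0,0]]]}}

```text
clock: 5.82
eef_pos: [562.3, 208.3, 46.5]
tcp_rot: [-3.141, 0.001, 1.578]
contact_force: [-5.9, -5.3, 11.7]
opening: 0.147
```

```bash
python3 -c "
from h import *
gap('g2');s=sense();print(s['eef_pos'],s['contact_force'],s['opening']*85.4)"
```

```text
ptr 10 [ -6.15 152.48] rider 33 [ 15.85 155.03]
[562.33536983 208.28392391  46.55897468] [-5.13748136 -5.05035024 12.41413019] 12.638829176276062
```

Emit:
{"api": "servo_tool", "payload": {"rows": [[8,[2.5,0,0],[0,0,0]],[8,[0,0,0],[0,0,0]],[8,[0,0,0],[0,0,0]]]}}

```text
clock: 6.25
eef_pos: [562.3, 210.6, 46.6]
tcp_rot: [-3.141, 0.001, 1.578]
contact_force: [-5.0, -5.8, 12.5]
opening: 0.153
```

```bash
python3 - <<'E'
from h import *
gap('g3');s=sense();print(s['eef_pos'],s['contact_force'])
f=cv2.imread("pics/g3.png")
cv2.imwrite("pics/c3.png",cv2.resize(f[240:310,370:450],None,fx=8,fy=8,interpolation=cv2.INTER_CUBIC))
p=H([584.95,55.06,.0098]); print([((proj("scene",p((x,y,z)))-[370,240])*8).round() .tolist() for x,y,z in((3,155,28),(15,155,21))])
E
```

```text
ptr 14 [ -5.63 155.23] rider 32 [ 15.68 154.9 ]
[562.31595924 210.61262552  46.54899425] [-5.27628495 -6.46940779 12.551783  ]
[[340.0, 285.0], [339.0, 347.0]]
```

View pics/c3.png

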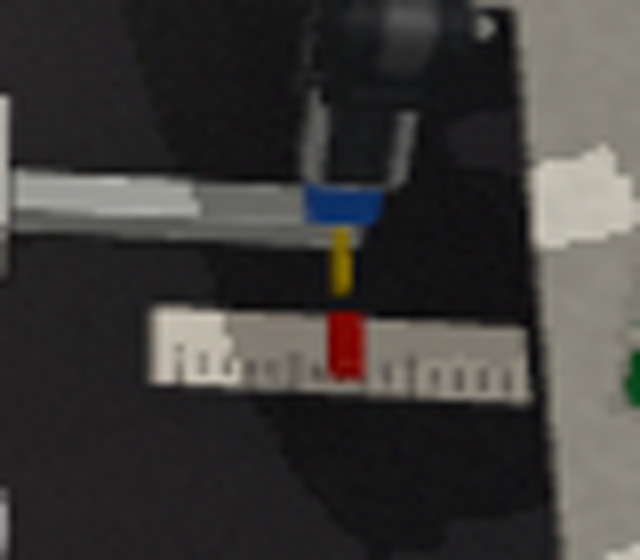

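The pointer (342,265) is within about 1 mm of the rider's middle (346,345). I nudge it slightly, then let go and rise.

Emit:
{"api": "servo_tool", "payload": {"rows": [[8,[0.6,0,0],[0,0,0]],[8,[0,0,0],[0,0,0]],[45,[0,0,0],[0,0,0]],[45,[0,0,0],[0,0,0]],[45,[0,0,0],[0,0,0]],[45,[0,0,-20],[0,0,0]],[45,[0,0,-40],[0,0,0]],[45,[0,0,-30],[0,0,0]]]}}

```text
clock: 7.3
eef_pos: [563.5, 212.3, 138.1]
tcp_rot: [3.14, -0.001, 1.578]
contact_force: [0.6, 0.6, 0.7]
opening: 0.524
```

```bash
python3 -c "
from h import *
gap('g4');s=sense();print(s['eef_pos'],s['contact_force'],s['opening']*85.4)"
```

```text
ptr 15 [ -6.28 155.19] rider 32 [ 15.68 154.9 ]
[565.44975164 213.01692679 141.89452304] [1.01899041 0.61471835 2.70415139] 44.88707338356122
```

The gauge stays level with the rider after release. Next I go to the +y side of the post with the fingers shut.

Emit:
{"api": "servo_tool", "payload": {"rows": [[0,[-30,0,0],[0,0,0]],[0,[-50,0,0],[0,0,0]],[0,[-50,0,0],[0,0,0]],[0,[-34,0,0],[0,0,0]],[0,[0,0,30],[0,0,0]],[0,[0,0,40],[0,0,0]],[0,[0,0,24],[0,0,0]],[0,[0,0,0],[0,0,0]]]}}

```text
clock: 8.35
eef_pos: [563.1, 47.9, 40.7]
tcp_rot: [-3.139, 0.0, 1.578]
contact_force: [0.8, 0.2, 0.4]
opening: 0.002
```

Emit:
{"api": "servo_tool", "payload": {"rows": [[0,[0,0,0],[0,0,0]]]}}

```text
clock: 8.48
eef_pos: [565.0, 48.1, 42.7]
tcp_rot: [3.14, -0.0, 1.578]
contact_force: [0.1, -0.3, 0.4]
opening: -0.004
```

Emit:
{"api": "servo_tool", "payload": {"rows": [[0,[0,0,-4],[0,0,0]],[0,[-15,0,0],[0,0,0]],[0,[-13,0,0],[0,0,0]],[0,[-5,0,0],[0,0,0]],[0,[-5,0,0],[0,0,0]],[0,[-5,1,0],[0,0,0]],[0,[0,0,0],[0,0,0]]]}}

```text
clock: 9.35
eef_pos: [564.7, 5.1, 45.0]
tcp_rot: [-3.14, -0.0, 1.577]
contact_force: [-3.1, 4.4, 1.5]
opening: 0.003
```

```bash
cat >> h.py <<'E'
def crop(name,box,k):
    f=grab_frame("scene");x0,y0,x1,y1=box;cv2.imwrite(f"pics/{name}.png",cv2.resize(f[y0:y1,x0:x1],None,fx=k,fy=k,interpolation=cv2.INTER_CUBIC));return f
E
python3 - <<'E'
from h import *
s=sense();print(s['eef_pos'],s['contact_force'])
crop("c4",(230,200,350,320),5)
E
```

```text
[564.65294037   5.06875824  44.99669479] [-3.07444313  4.40915253  1.49611233]
```

View pics/c4.png

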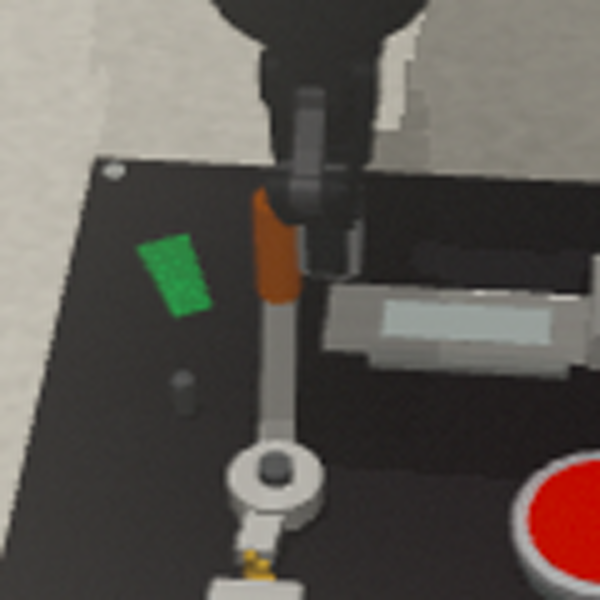

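Emit:
{"api": "servo_tool", "payload": {"rows": [[0,[-5,0.5,0],[0,0,0]],[0,[-4.5,1,0],[0,0,0]],[0,[-4.5,1,0],[0,0,0]],[0,[-4.5,1,0],[0,0,0]],[0,[-4.5,1.5,0],[0,0,0]],[0,[-4,1.5,0],[0,0,0]],[0,[0,0,0],[0,0,0]],[0,[0,0,0],[0,0,0]]]}}

```text
clock: 10.4
eef_pos: [570.4, -21.1, 44.6]
tcp_rot: [-3.138, -0.001, 1.577]
contact_force: [-5.1, 6.8, 0.2]
opening: -0.003
```

```bash
python3 - <<'E'
from h import *
s=sense();print(s['eef_pos'],s['contact_force'])
crop("c5",(230,200,350,320),5)
h=H([584.95,55.06,.0098])
for th in(.36,.43,.5):
    o=[]
    for r,z in((128,26),(90,30),(90,76)): o.append(((proj("scene",h((70-r*np.cos(th),-60-r*np.sin(th),z)))-[230,200])*5).round().tolist())
    print(th,o)
E
```

```text
[570.43059267 -21.05766724  44.60761989] [-5.12440083  6.77649051  0.16915629]
0.36 [[189.0, 238.0], [212.0, 301.0], [205.0, 206.0]]
0.43 [[165.0, 243.0], [195.0, 304.0], [188.0, 210.0]]
0.5 [[141.0, 249.0], [178.0, 309.0], [170.0, 215.0]]
```

View pics/c5.png

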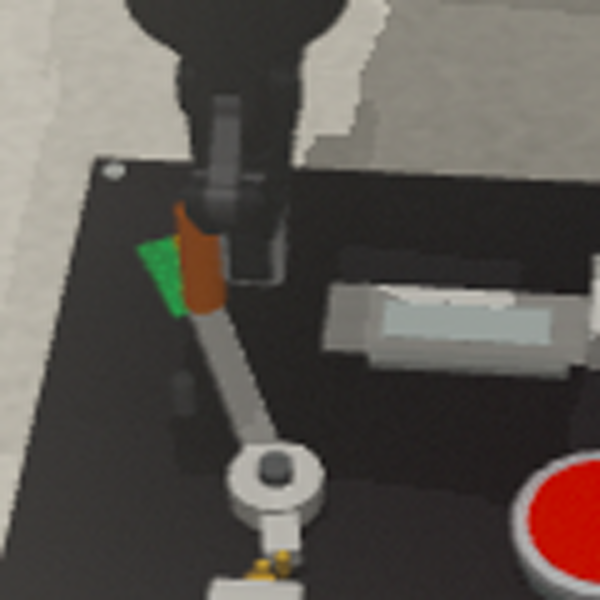

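The post base is at about (204,305), which gives θ≈0.39, and the arm is over the green band near its edge. I push about 3.5 mm more to centre it.

Emit:
{"api": "servo_tool", "payload": {"rows": [[0,[-2,0,0],[0,0,0]],[0,[-2,0,0],[0,0,0]],[0,[0,0,0],[0,0,0]],[0,[0,0,0],[0,0,0]],[0,[0,0,0],[0,0,0]]]}}

```text
clock: 11.08
eef_pos: [571.6, -24.7, 44.7]
tcp_rot: [-3.141, -0.001, 1.577]
contact_force: [0.6, 9.0, -3.3]
opening: 0.002
```

```bash
python3 - <<'E'
from h import *
s=sense();print(s['eef_pos'],s['contact_force'])
f=grab_frame("scene");gap("g6")
cv2.imwrite("pics/c6.png",cv2.resize(f[190:350,210:460],None,fx=3.2,fy=3.2,interpolation=cv2.INTER_CUBIC)[:512,:800])
b=blob(f,'yel',(235,235,275,270));print("cptr",len(b),b.mean(0) if len(b) else 0)
t=grab_frame("top");b=blob(t,'or',(325,235,375,275));print("top post",len(b),b.mean(0))
h=H([581.96,53.81,.0077])
for th in(.36,.43,.5):print(th,proj("top",h((70-90*np.cos(th),-60-90*np.sin(th),72))).round(1),proj("top",h((70-128*np.cos(th),-60-128*np.sin(th),26))).round(1))
b=blob(t,'yel',(330,250,375,285));print("top ptr",b.tolist())
cv2.imwrite("pics/t6.png",cv2.resize(t[170:310,200:460],None,fx=3,fy=3,interpolation=cv2.INTER_CUBIC))
for n in("tube_rack","culture_dish","slide_box"):
    for x in boxes_of("top",n)[:1]: print(n,w("top",x["centre"]).round(1))
E
```

```text
[571.6339622  -24.71985191  44.715664  ] [ 0.61197093  8.9835719  -3.31579037]
ptr 15 [ -6.28 155.19] rider 33 [ 15.42 155.04]
cptr 8 [263.    252.625]
top post 0 [nan nan]
0.36 [354.7 252.6] [360.3 271.2]
0.43 [357.5 251.3] [364.2 269.5]
0.5 [360.3 249.9] [368.  267.5]
top ptr [[362, 265], [362, 266], [363, 266], [363, 267]]
tube_rack [ 588.9 -198.8   48.3]
slide_box [567.6 320.4  30.6]<stdin>:6: RuntimeWarning: Mean of empty slice.
  ret = um.true_divide(
```

View pics/c6.png

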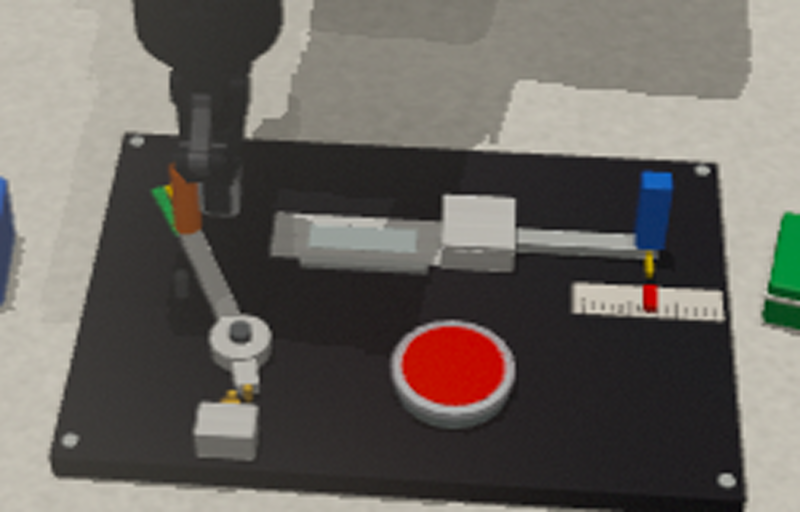

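View pics/t6.png

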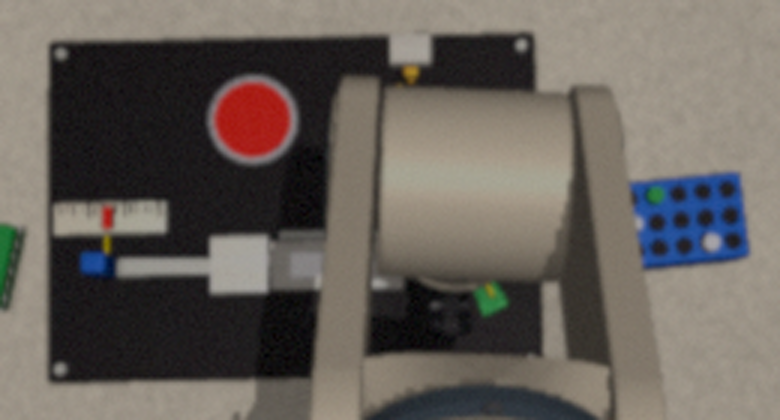

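The top view shows the yellow clamp pointer over the middle of the green band at (488,290), and the scene view shows the gauge pointer level with the rider. The hold is steady at 9 N, so I hand it in.

```bash
python3 -c "
from h import *
s=sense();print(s['clock'],s['eef_pos'],s['contact_force'],s['qvel'].round(3));print(sign_off())"
```

```text
11.375 [571.65686294 -24.68359712  44.73776808] [-0.21457382  7.95537258 -2.9895493 ] [ 0.001 -0.001 -0.002  0.    -0.002  0.001]
the job is handed in; nothing more can be done
None
```

Both parts are done in the order asked, and I handed the job in at 11.4 s with the arm still holding the clamp.

- **End gauge:** I pulled the blue tab out about 25 mm and let go. After release, and again at the end, the yellow pointer measured 155.2 mm along the holder's y. The rider measured 154.9 to 155.0 mm, so they are well within the 4 mm allowed.
- **Sprung arm:** I pushed the orange post with the shut fingers, past the click, to about 0.43–0.44 rad (green band 0.36–0.50). The top view shows the arm's pointer over the middle of the green band. The arm was still and pushing against the spring with 8–9 N at hand-in.

**Checks that failed or disagreed:**
- **Sideways force:** about 5 N of sideways force showed on the tool partway through the push. It had gone by the final position.
- **Top camera:** at the end the arm hid the orange post from the top camera, so I took the angle from the scene view, the arm's pointer and the tool position. The dish was not detected in the final top picture either, but it shows in both final views where it was.
- **Tube rack:** its reported centre shifted by 13 mm in the last top picture, which I put down to the arm covering part of it. The arm never went near the rack or the slide box, so I believe both are where they were.

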